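# Rehouse the row of desk things on the new strip

### The arm

A 6-joint arm with a two-finger parallel gripper is mounted at the origin on a cart in front of the work surface, level with it; the furniture and walls round the work are solid. World frame = base frame: x ahead of the robot, y to its left, z up, the work surface at z = 0. Lengths are in m, angles in degrees, forces in N, time in s.
With the tool pointing down it reaches from about 0.4 to 0.825 m from the base axis. Payload 7 kg.
Tool frame: the origin (TCP) lies on the centre line of the jaws, within the pads' length; the fingertips stand 19 mm ahead of it and the grasp point (between the pads) is the TCP; z points along the fingers, y is the line along which they close (so a half turn about z gives the same grasp; the last joint's range is limited). The gripper opens to 88 mm and grips with 3 to 60 N. Pads are 19 mm wide; open, the fingers measure 130 mm over their backs; the gripper's body (78 mm by 193 mm) begins 47 mm behind the grasp point.
Start: joints at [-60.613, 20.546, 0.682, 0, -70.136, -16.507], TCP at [0.15, -0.658, 0.246] pointing down, gripper open.
Joint ranges: [-176.03, 176.03], [-82.01, 121.73], [-58.28, 71.71], [-173.87, 95.51], [-174.79, -0.11], [-173.66, 173.66]. Speed limits (degrees/s): [136.94, 136.94, 172.46, 180, 180, 180].

### API

Orientations are given as [roll, pitch, yaw] about the fixed x, y, z axes, in that order (R = Rz(yaw) Ry(pitch) Rx(roll)).
In Python, from plant import * gives the robot as it stands. The module is installed in compiled form; this text tells all that it offers.
- The arm moves only by the tool play_rows, never from a script. Its argument "deltas" is a list of rows, each a list of 6 numbers: the shift along the world's x, y, z scaled (see below), then the turn, a rotation vector about the world's x, y, z scaled (see below). A call has 1 to 10 rows; each row shifts and turns the commanded pose from where the row before left it; what a row does not reach is not made up. The controller multiplies each number of a shift by 800 mm and each number of a turn by 180 degrees. A row lasts 1/10 s, in which the tool goes at most 50 mm and 8.59 degrees, less where a joint would pass 70% of its speed; a pose out of reach is approached as far as the arm can. A call with a number of a shift or a turn outside -1 to 1 is refused whole. A call with a gripper value outside its range is refused whole. "gripper" is the gripper command: -1 is shut, 1 is fully open, values between are in proportion, set as the call begins (left out, the last holds). The fingers move at their own pace and stop on an object; the grip force is fixed at half the most. Time passes only in rows, so rows that do not move let the fingers close. It gives the time, the measured TCP pose, the force, the opening and the grip force at its end, in the units of the state.
- get_obs(): the state, without advancing time (a new reading comes with each control period).
- snapshot(name): name is "scene" or "top"; returns (picture, depth): 400x640x3 uint8, blue, green, red; 400x640 float32, m along the optical axis (not along the pixel's ray), 0 where there is no reading.
- camera_model(name): a dict with "fx", "fy", "cx", "cy" (pixels), "world_to_cam" (4x4, takes a point from world to camera coordinates). Camera axes: x right, y down, z forward; pixel columns grow to the right and rows downward; lengths in m; the calibration is good to about 2 mm. A picture is of the moment at which its call begins. camera_model takes no time and is no camera call.
- close_job(): hands the job in; it is judged then, once.
The state is a dict: "clock": time; "joint_pos": joint angles; "qvel": joint speeds; "tau": joint torques, N m; "tool_pos": TCP position; "orientation": TCP orientation; "force": force on the tool from outside, world axes, zero at the start; "moment": the same for the moment, N m; "opening": finger opening in m; "gripper_force": force on a finger pad.
Only numpy, scipy, OpenCV 4.12 (cv2) and the standard library are available. Lean on these libraries where they do the work, as an engineer would, in place of code of your own. Each camera call takes 0.05 s, during which the arm holds its last target. There are 200 camera calls.

### The job

Move the date stamp, the eraser and the two rolls of paper tape from the grey strip to the wooden strip, keeping their sequence: the thing now farthest left on the grey strip, seen from the robot, goes in the square beside the orange stop, its right-hand neighbour in the next square, and so on down the row to the plain end. Set each one down in the middle of its square, upright or flat as it is now, and keep the arm off the monitor behind the strips (coming from the right, swing in close to the robot).

Things in the scene. Friction and masses are not known exactly. Their poses are not given: they have to be found in the camera images.
- stamp_center (a point): Date stamp with a round wooden knob on a wooden foot, standing upright: foot 25 mm (x, across the strip) x 44 mm (y, along the strip) and 20 mm high, 64 mm high overall; the knob, by which it is taken, is 24 mm across at its widest and fills the height from 20 to 64 mm. This point is its centre, half-way up (32 mm above its underside); z is up. Its own x and y lie within 7 degrees of the grey strip's at the start.
- rubber_center (a point): Eraser, white in a teal card sleeve, lying flat: 22 mm (x, across the strip) x 56 mm (y, along the strip) x 12 mm high. This point is its centre, half-way up; z is up. Within 7 degrees of square to the grey strip at the start.
- sage_tape_center (a point): Roll of sage-green paper tape lying flat: outer diameter 43 mm, 15 mm high, open core. This point is its centre, half-way up; z is up.
- blush_tape_center (a point): Roll of pink paper tape lying flat: outer diameter 47 mm, 15 mm high, open core. This point is its centre, half-way up; z is up.
- blue_pad: Blue pad, 58 (x) x 64 (y) x 2 mm, fixed on the grey strip, its top 16 mm above the desk. The date stamp lies on it at the start; the pad stays behind. Origin: centre of its underside; axes parallel to the grey strip's.
- yellow_pad: Yellow pad, 58 (x) x 64 (y) x 2 mm, fixed on the grey strip, its top 16 mm above the desk. The eraser lies on it at the start; the pad stays behind. Origin: centre of its underside; axes parallel to the grey strip's.
- black_pad: Black pad, 58 (x) x 64 (y) x 2 mm, fixed on the grey strip, its top 16 mm above the desk. The sage-green tape lies on it at the start; the pad stays behind. Origin: centre of its underside; axes parallel to the grey strip's.
- old_strip: Grey strip, fixed: flat board 64 mm wide (x), 14 mm thick, no walls along its long sides, with four 2 mm pads on it centred at y = -105, -35, 35, 105 mm, in any sequence (the fourth pad is green and lies under the pink tape). Grey stops 24 mm high across its ends. Origin: centre of its underside, on the desk; x across, y along towards its left end (also the far end, seen from the robot), z up.
- new_strip: Wooden strip, fixed: flat board 64 mm wide (x), 14 mm thick, no walls along its long sides. Thin dark lines part its top into four squares, each 70 mm long, centred on its middle line at y = -105, -35, 35, 105 mm. A 26 mm high stop stands across each end (y = -148, 148 mm), one orange, one plain wood. Origin: centre of its underside, on the desk; x across, y along, z up. The grey strip lies beside it, about 110 mm off: before or behind.
- orange_stop: Orange stop, 64 x 16 x 26 mm, at either end of the wooden strip. Origin: centre of its underside, on the strip's middle line, 43 mm from the nearest square's centre; axes parallel to the strip's. A monitor's screen stands behind the strips, 120 to 530 mm above the desk, lower edge from about x = 0.51, y = -0.26 m to x = 0.87, y = 0.28 m, at least 105 mm behind the farther strip's middle line.

How it is judged:
By the outcome, as a careful person would: the job done as asked, in the order asked, and still so for the second after the job is handed in, with the robot touching nothing.
It also fails if it takes over 96 s, if anything falls off the work surface, if the arm or the gripper's body presses on something with over 40 N, if the wrist force passes 120 N, or if a joint passes its speed limit or range.

## Working session

There is one attempt and no reset: what is moved stays moved. The work goes in short steps, Python scripts to look and compute and a tool call to move; the robot and the scene stay as the last step left them, time stands still between calls to the robot, and variables do not carry over. Pictures are saved under pics/ and viewed, at most 14 in all, crops included, and the job is handed in when it is done.

Besides the shell and the picture viewer there is one more tool, called after "Emit:" by a JSON object that holds its "api" and its "payload". play_rows: Moves the arm, as the interface text tells. Its arguments: {"type":"object","properties":{"deltas":{"type":"array","items":{"type":"array","items":{"type":"number","minimum":-1,"maximum":1}}},"gripper":{"type":"number"}},"required":["deltas"]}

```bash
mkdir -p pics; cat > h.py <<'E'
from plant import *
import numpy as np, cv2
def ray(name,u,v,z):
    c=camera_model(name);T=np.linalg.inv(np.array(c["world_to_cam"]))
    d=T[:3,:3]@np.array([(u-c["cx"])/c["fx"],(v-c["cy"])/c["fy"],1.]);o=T[:3,3]
    return o+d*(z-o[2])/d[2]
def pix(name,p):
    c=camera_model(name);q=np.array(c["world_to_cam"])@np.r_[p,1]
    return np.array([c["fx"]*q[0]/q[2]+c["cx"],c["fy"]*q[1]/q[2]+c["cy"]])
E
python3 - <<'E'
from h import *
np.set_printoptions(precision=4,suppress=True)
for n in ("top","scene"):
    p,d=snapshot(n);cv2.imwrite(f"pics/{n}0.png",p);np.save(f"{n}0.npy",d)
    c=camera_model(n);print(n,c["fx"],np.linalg.inv(np.array(c["world_to_cam"])))
o=get_obs();print(o)
E
```

```text
top 438.9097252806211 [[ 0.0059 -0.9906  0.1368  0.4098]
 [-0.9998 -0.003   0.0217  0.1155]
 [-0.021  -0.1369 -0.9904  0.9039]
 [ 0.      0.      0.      1.    ]]
scene 433.69712830061735 [[-0.6885 -0.5115  0.5141  0.1047]
 [-0.7251  0.4755 -0.4981  0.5289]
 [ 0.0103 -0.7158 -0.6983  0.6507]
 [ 0.      0.      0.      1.    ]]
{'clock': 0.1, 'joint_pos': array([-60.6125,  20.5883,   0.6386,  -0.0181, -70.1357, -16.5062]), 'qvel': array([ 0.0559, -0.1654,  0.1336, -0.0199, -0.0985, -0.0325]), 'tau': array([  0.0007, -58.4164,  29.3755,   7.0155,   0.0103,  -0.0001]), 'tool_pos': array([ 0.1504, -0.6576,  0.2447]), 'orientation': array([ 179.9133,   -0.008 , -167.1249]), 'force': array([0.0583, 0.2426, 0.5397]), 'moment': array([-0.038 ,  0.0116, -0.0387]), 'gripper_force': 0.0, 'opening': 0.08770208685449249}
```

View pics/top0.png

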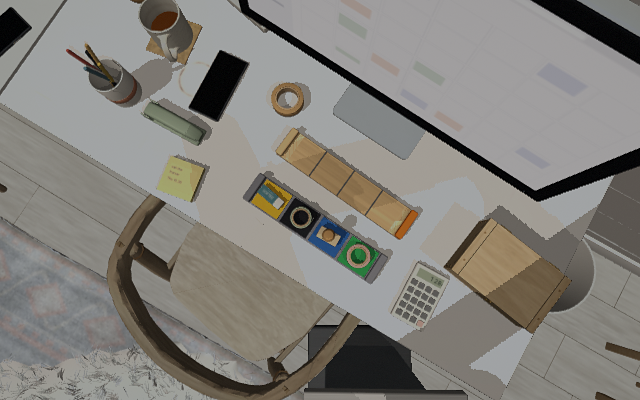

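View pics/scene0.png

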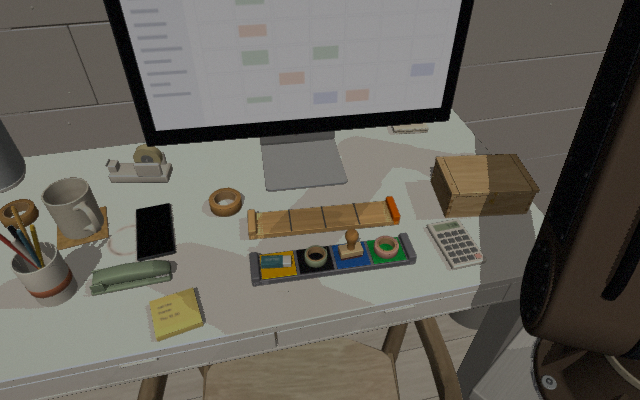

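The top view shows, from the left on the grey strip: eraser (270,197), sage tape (302,215), stamp (328,236) and pink tape (360,257). The orange stop is at the right end of the wooden strip (407,224). So from the orange stop the order is eraser, sage, stamp, pink.

```bash
cat > m.py <<'E'
from h import *
np.set_printoptions(precision=4,suppress=True)
def mask(hsv,lo,hi,roi=None):
    m=cv2.inRange(hsv,np.array(lo),np.array(hi))
    if roi: 
        k=np.zeros_like(m);a,b,c,d=roi;k[b:d,a:c]=255;m&=k
    return m
def big(m):
    cs,_=cv2.findContours(m,cv2.RETR_EXTERNAL,cv2.CHAIN_APPROX_NONE)
    return max(cs,key=cv2.contourArea)
def rect(name,c,z):
    P=np.array([ray(name,*q,z)[:2] for q in c.reshape(-1,2)],np.float32)*1000
    return cv2.minAreaRect(P)
E
python3 - <<'E'
from m import *
p=cv2.imread("pics/top0.png");hsv=cv2.cvtColor(p,cv2.COLOR_BGR2HSV)
for n,q in dict(wood=(330,170),orange=(407,224),yellow=(268,208),black=(290,225),blue=(313,240),blue2=(345,240),green=(345,268),teal=(268,190),white=(277,201),sage=(292,218),pink=(348,257),grey=(254,186),grey2=(376,265),knob=(328,236)).items(): print(n,hsv[q[1],q[0]])
c=cv2.resize(p[115:295,235:430],None,fx=3,fy=3,interpolation=cv2.INTER_CUBIC);cv2.imwrite("pics/topc.png",c)
s=cv2.imread("pics/scene0.png");cv2.imwrite("pics/scc.png",cv2.resize(s[190:290,240:420],None,fx=4,fy=4,interpolation=cv2.INTER_CUBIC))
E
```

```text
wood [ 18 111 138]
orange [ 14 212 161]
yellow [ 23 206 161]
black [135  23  22]
blue [107 176 123]
blue2 [105 146 136]
green [108   8 170]
teal [90 64 96]
white [ 18  24 162]
sage [ 16 104 149]
pink [  8  69 163]
grey [ 0  6 91]
grey2 [  0   7 106]
knob [ 16 136 137]
```

View pics/topc.png

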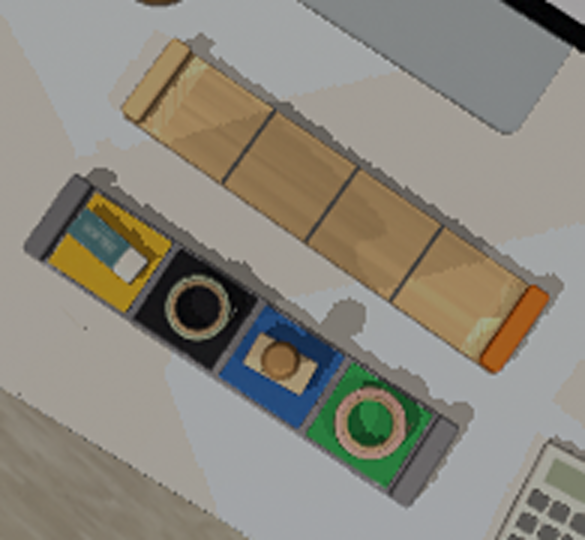

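View pics/scc.png

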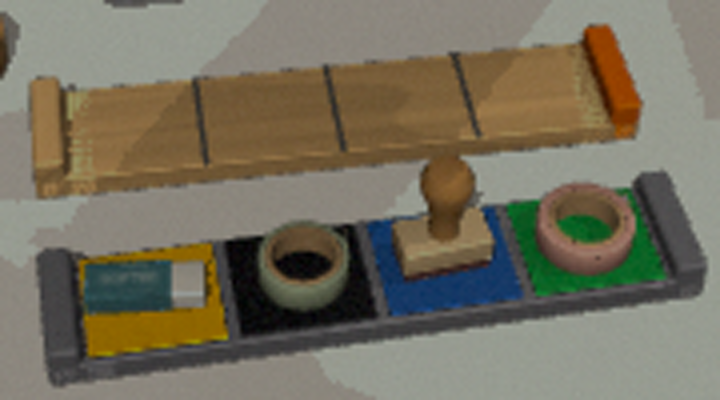

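```bash
cat > o.py <<'E'
from m import *
def measure(n="top",img=None,off=None):
    p=cv2.imread(img)
    return p
def cr(u,v,z): return ray("top",235+(u+.5)/3-.5,115+(v+.5)/3-.5,z)
E
python3 - <<'E'
from o import *
L=[cr(u,v,.014) for u,v in [(275,110),(223,183),(358,168),(307,241),(443,227),(391,301)]]
L=np.array(L)[:,:2]*1000;mid=(L[::2]+L[1::2])/2
print("lines",L,"mids",mid,"len",np.linalg.norm(L[::2]-L[1::2],axis=1),"spacing",np.linalg.norm(np.diff(mid,axis=0),axis=1))
d=mid[0]-mid[2];print("new yaw of +y dir",np.degrees(np.arctan2(d[1],d[0])))
# orange stop top z .026 or .040
p=cv2.imread("pics/topc.png");hsv=cv2.cvtColor(p,cv2.COLOR_BGR2HSV)
P=lambda c,z:cv2.minAreaRect(np.array([cr(*q,z)[:2] for q in c.reshape(-1,2)],np.float32)*1000)
o=big(mask(hsv,(5,185,80),(15,255,255)));
print("orange",P(o,.026),P(o,.04))
y=big(mask(hsv,(19,160,60),(30,255,255)));b=big(mask(hsv,(100,110,40),(118,255,255)));g=big(mask(hsv,(50,100,30),(85,255,255)))
for n,c in dict(yellow=y,blue=b,green=g).items(): print(n,P(c,.016))
k=np.zeros(p.shape[:2],np.uint8)
# rings
dk=mask(hsv,(0,0,75),(180,255,255),(155,262,242,352));s=big(dk);print("sage",P(s,.031),cv2.boundingRect(s))
pk=mask(hsv,(0,30,110),(20,110,255),(325,375,420,475));pc=big(pk);print("pink",P(pc,.031),cv2.boundingRect(pc))
ft=mask(hsv,(8,40,60),(30,255,255),(240,320,325,400));f=big(ft);print("foot",P(f,.036),cv2.boundingRect(f))
te=mask(hsv,(80,30,40),(100,255,255),(65,200,150,290))|mask(hsv,(0,0,125),(180,60,255),(105,240,152,287));t=big(te);print("eraser",P(t,.028),cv2.boundingRect(t))
v=p.copy()
for c in (o,y,b,g,s,pc,f,t): cv2.drawContours(v,[c],-1,(255,0,255),1)
cv2.imwrite("pics/v.png",v)
# monitor lower edge
A=np.array([510,-260.]);B=np.array([870,280.]);e=(B-A)/np.linalg.norm(B-A)
for m in mid: print("dist to monitor",np.cross(e,m-A), np.degrees(np.arctan2(e[1],e[0])))
E
```

```text
lines [[627.0808 117.1222]
 [575.6847 152.6837]
 [586.3397  60.0045]
 [535.6052  95.0101]
 [545.5175   2.385 ]
 [494.7587  38.2004]] mids [[601.3827 134.903 ]
 [560.9724  77.5073]
 [520.1381  20.2927]] len [62.4994 61.6391 62.1224] spacing [70.1944 70.2919]
new yaw of +y dir 54.66803172036087
orange ((475.69573974609375, -41.679927825927734), (15.706101417541504, 64.02447509765625), 54.87092208862305) ((474.6443176269531, -39.17266845703125), (15.455623626708984, 63.00343704223633), 54.87089920043945)
yellow ((527.6143188476562, 229.2806854248047), (63.834228515625, 57.917816162109375), 56.45465087890625)
blue ((450.46875, 112.21163940429688), (63.93999099731445, 58.077213287353516), 56.647518157958984)
green ((412.1197204589844, 53.81230926513672), (64.12338256835938, 58.051422119140625), 56.803382873535156)
sage ((488.46588134765625, 168.32069396972656), (42.97800827026367, 42.93235778808594), 37.395904541015625) (165, 275, 65, 66)
pink ((413.1779479980469, 54.4471435546875), (44.855438232421875, 45.262596130371094), 0.3060092329978943) (335, 388, 70, 70)
foot ((451.91387939453125, 112.82551574707031), (43.3692512512207, 25.082427978515625), 60.5311164855957) (244, 333, 73, 61)
eraser ((530.816650390625, 230.34701538085938), (56.42505645751953, 20.705352783203125), 49.69318389892578) (66, 210, 81, 72)
dist to monitor 143.01771343429152 56.309932474020215
dist to monitor 144.8037390626678 56.309932474020215
dist to monitor 147.0429987194775 56.309932474020215<stdin>:24: DeprecationWarning: Arrays of 2-dimensional vectors are deprecated. Use arrays of 3-dimensional vectors instead. (deprecated in NumPy 2.0)
```

View pics/v.png

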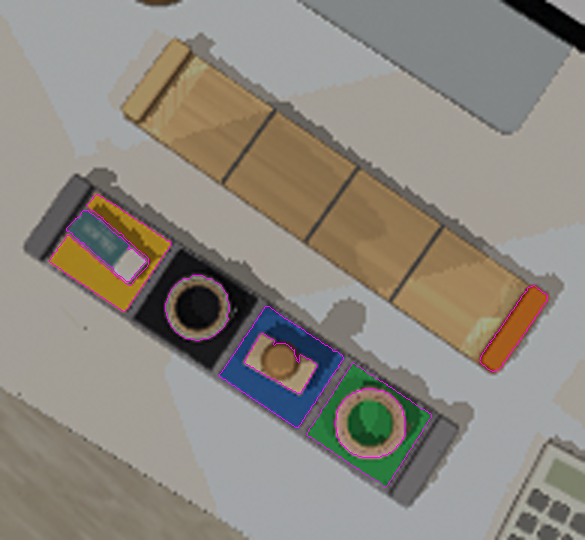

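The contours fit: measured sizes 43.0 mm for the sage tape, 43x25 for the foot and 56x21 for the eraser. Square spacing is 70.2 mm and the monitor lies about 143 mm off, so closing across the strip is safe. Targets (mm) are eraser (500,-8), sage (541,49), stamp (581,106) and pink (622,163.5), at a strip direction of 54.7°. I swing in close to the robot first.

Emit:
{"api": "play_rows", "payload": {"deltas": [[0.025,0.052,0,0,0,0.0243],[0.025,0.052,0,0,0,0.0243],[0.025,0.052,0,0,0,0.0243],[0.025,0.052,0,0,0,0.0243],[0.025,0.052,0,0,0,0.0243],[0.025,0.052,0,0,0,0.0243],[0.025,0.052,0,0,0,0.0243],[0.025,0.052,0,0,0,0.0243],[0.025,0.052,0,0,0,0.0243],[0.025,0.052,0,0,0,0.0243]], "gripper": 1}}

```text
clock: 1.1
tool_pos: [0.3506, -0.2402, 0.2456]
orientation: [-180.0, 0.0, -123.2]
force: [1.9, -0.5, -0.1]
opening: 0.0877
gripper_force: 0.0
```

Emit:
{"api": "play_rows", "payload": {"deltas": [[0.0195,0.056,0,0,0,0],[0.0195,0.056,0,0,0,0],[0.0195,0.056,0,0,0,0],[0.0195,0.056,0,0,0,0],[0,0.0481,-0.031,0,0,0],[0,0.0481,-0.031,0,0,0],[0,0.0481,-0.031,0,0,0],[0,0,-0.04,0,0,0],[0,0,-0.04,0,0,0],[0,0,0,0,0,0]]}}

```text
clock: 2.1
tool_pos: [0.4101, 0.0516, 0.104]
orientation: [179.8, -0.4, -123.4]
force: [-1.6, 0.3, -0.4]
opening: 0.0877
gripper_force: 0.0
```

Emit:
{"api": "play_rows", "payload": {"deltas": [[0.002,0.002,-0.03,0,0,0],[0.001,0.001,-0.03,0,0,0],[0,0,-0.012,0,0,0],[0,0,0,0,0,0],[0,0,0,0,0,0]]}}

```text
clock: 2.6
tool_pos: [0.4159, 0.0552, 0.0506]
orientation: [-180.0, 0.0, -123.4]
force: [0.3, -0.1, 1.1]
opening: 0.0876
gripper_force: 0.0
```

Emit:
{"api": "play_rows", "payload": {"deltas": [[-0.0034,-0.001,-0.0128,0,0,0],[0,0,0,0,0,0],[0,0,0,0,0,0]]}}

```text
clock: 2.9
tool_pos: [0.413, 0.0545, 0.0403]
orientation: [-180.0, 0.1, -123.4]
force: [1.3, -0.5, 0.3]
opening: 0.088
gripper_force: 0.0
```

Emit:
{"api": "play_rows", "payload": {"deltas": [[0,0,0,0,0,0],[0,0,0,0,0,0],[0,0,0,0,0,0],[0,0,0,0,0,0],[0,0,0,0,0,0],[0,0,0,0,0,0]], "gripper": -1}}

```text
clock: 3.5
tool_pos: [0.4125, 0.0542, 0.0393]
orientation: [180.0, -0.0, -123.4]
force: [-0.9, 1.4, 0.7]
opening: 0.0461
gripper_force: 30.1
```

Emit:
{"api": "play_rows", "payload": {"deltas": [[0,0,0.03,0,0,0],[0,0,0.05,0,0,0],[0,0,0.04,0,0,0],[0.0436,0.0228,0,0,0,-0.0018],[0.0436,0.0228,0,0,0,-0.0018],[0.0436,0.0228,0,0,0,-0.0018],[0.0436,0.0228,0,0,0,-0.0018],[0.0436,0.0228,0,0,0,-0.0018],[0.0436,0.0228,0,0,0,-0.0018],[0,0,0,0,0,0]]}}

```text
clock: 4.5
tool_pos: [0.6252, 0.1655, 0.1338]
orientation: [-180.0, -0.0, -125.3]
force: [-0.8, -0.2, -1.6]
opening: 0.046
gripper_force: 30.0
```

Emit:
{"api": "play_rows", "payload": {"deltas": [[0,0,-0.02,0,0,0],[0,0,-0.04,0,0,0],[0,0,-0.03,0,0,0],[0,0,0,0,0,0],[0,0,0,0,0,0]]}}

```text
clock: 5.0
tool_pos: [0.6217, 0.1635, 0.0634]
orientation: [180.0, -0.1, -125.3]
force: [0.4, 0.0, 0.3]
opening: 0.046
gripper_force: 30.0
```

Emit:
{"api": "play_rows", "payload": {"deltas": [[0,0,-0.02,0,0,0],[0,0,-0.0095,0,0,0],[0,0,0,0,0,0],[0,0,-0.0022,0,0,0],[0,0,0,0,0,0]]}}

```text
clock: 5.5
tool_pos: [0.6222, 0.1639, 0.0387]
orientation: [-180.0, 0.0, -125.3]
force: [-0.0, 0.8, -0.8]
opening: 0.0458
gripper_force: 30.0
```

Emit:
{"api": "play_rows", "payload": {"deltas": [[0,0,0,0,0,0],[0,0,0,0,0,0],[0,0,0,0,0,0]], "gripper": 0.5}}

```text
clock: 5.8
tool_pos: [0.6219, 0.1637, 0.0382]
orientation: [-180.0, 0.0, -125.3]
force: [0.1, 0.9, 0.0]
opening: 0.0629
gripper_force: 0.0
```

Emit:
{"api": "play_rows", "payload": {"deltas": [[0,0,0.035,0,0,0],[0,0,0.05,0,0,0],[0,0,0.04,0,0,0],[-0.0425,-0.0127,0,0,0,0.0064],[-0.0425,-0.0127,0,0,0,0.0064],[-0.0425,-0.0127,0,0,0,0.0064],[-0.0425,-0.0127,0,0,0,0.0064],[-0.0425,-0.0127,0,0,0,0.0064],[0,0,0,0,0,0],[0,0,0,0,0,0]], "gripper": 0.6}}

```text
clock: 6.8
tool_pos: [0.4517, 0.113, 0.1388]
orientation: [-180.0, 0.1, -119.5]
force: [0.3, 0.4, 0.7]
opening: 0.0702
gripper_force: 0.0
```

```bash
python3 - <<'E'
from o import *
o=get_obs();print(o["tool_pos"],o["orientation"])
p,d=snapshot("scene");cv2.imwrite("pics/s2.png",cv2.resize(p[150:290,230:430],None,fx=4,fy=4,interpolation=cv2.INTER_CUBIC))
E
```

```text
[0.4517 0.113  0.1388] [-179.9518    0.0903 -119.524 ]
```

View pics/s2.png

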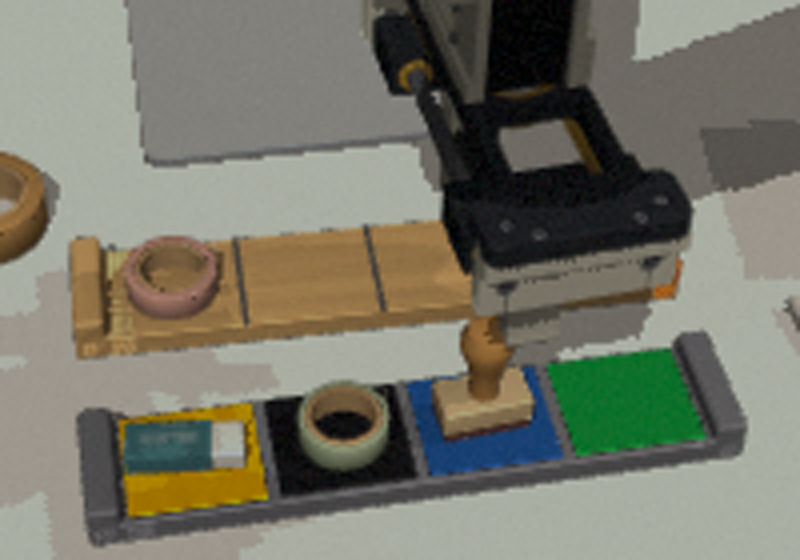

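Pink lies flat in the plain-end square (crop 172,275) and the gripper is above the stamp (485,370). I go down onto the knob.

Emit:
{"api": "play_rows", "payload": {"deltas": [[0,0,-0.03,0,0,0],[0,0,-0.03,0,0,0],[0,0,-0.02,0,0,0],[0,0,-0.0125,0,0,0],[0,0,0,0,0,0],[0,0,0,0,0,0]]}}

```text
clock: 7.45
tool_pos: [0.4524, 0.1131, 0.0641]
orientation: [-180.0, -0.0, -119.6]
force: [0.6, -1.0, 0.7]
opening: 0.07
gripper_force: 0.0
```

Emit:
{"api": "play_rows", "payload": {"deltas": [[0,0,0,0,0,0],[0,0,0,0,0,0],[0,0,0,0,0,0],[0,0,0,0,0,0],[0,0,0,0,0,0],[0,0,0,0,0,0]], "gripper": -1}}

```text
clock: 8.05
tool_pos: [0.4518, 0.1129, 0.0641]
orientation: [-180.0, 0.0, -119.6]
force: [0.0, 0.1, -0.9]
opening: 0.028
gripper_force: 0.0
```

Still closing.

Emit:
{"api": "play_rows", "payload": {"deltas": [[0,0,0,0,0,0],[0,0,0,0,0,0],[0,0,0,0,0,0]]}}

```text
clock: 8.35
tool_pos: [0.4518, 0.1129, 0.064]
orientation: [-180.0, 0.0, -119.6]
force: [-0.2, 0.1, 0.7]
opening: 0.0234
gripper_force: 30.0
```

Emit:
{"api": "play_rows", "payload": {"deltas": [[0,0,0.02,0,0,0],[0,0,0.04,0,0,0],[0,0,0.02,0,0,0],[0.0404,-0.002,0,0,0,-0.008],[0.0404,-0.002,0,0,0,-0.008],[0.0404,-0.002,0,0,0,-0.008],[0.0404,-0.002,0,0,0,-0.008],[0,0,-0.02,0,0,0],[0,0,0,0,0,0],[0,0,0,0,0,0]]}}

```text
clock: 9.35
tool_pos: [0.5803, 0.1061, 0.1114]
orientation: [179.9, -0.1, -125.3]
force: [0.5, 0.7, -0.2]
opening: 0.0233
gripper_force: 30.0
```

```bash
python3 - <<'E'
from o import *
o=get_obs();print(o["tool_pos"],o["orientation"])
p,d=snapshot("scene");cv2.imwrite("pics/s3.png",cv2.resize(p[130:290,230:430],None,fx=3.7,fy=3.7,interpolation=cv2.INTER_CUBIC))
E
```

```text
[0.5803 0.1061 0.1114] [ 179.9476   -0.1024 -125.3236]
```

View pics/s3.png

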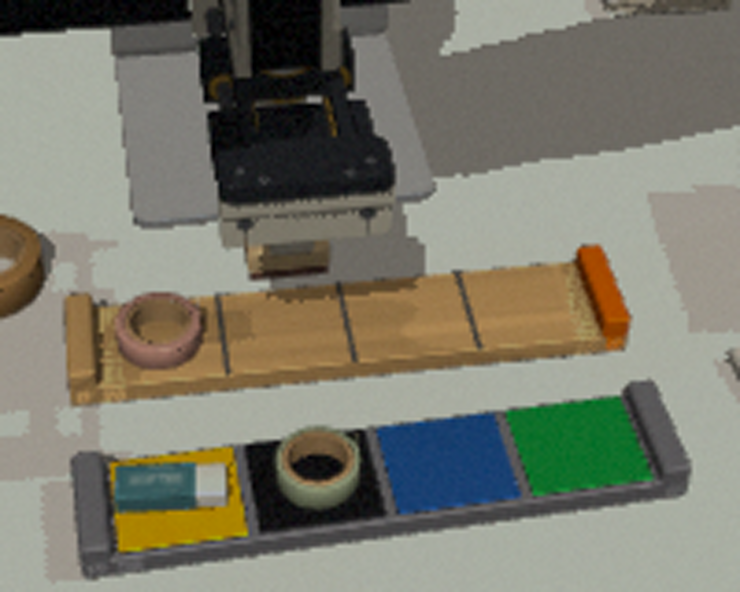

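The stamp hangs level (288,260) over its square. I lower it to 62.5 mm and release.

Emit:
{"api": "play_rows", "payload": {"deltas": [[0.001,0.0003,-0.03,0,0,0],[0,0,-0.02,0,0,0],[0,0,-0.008,0,0,0],[0,0,0,0,0,0],[0,0,-0.0028,0,0,0],[0,0,0,0,0,0],[0,0,0,0,0,0]]}}

```text
clock: 10.1
tool_pos: [0.5822, 0.1069, 0.0641]
orientation: [-180.0, 0.1, -125.3]
force: [-0.6, 0.2, -0.9]
opening: 0.0231
gripper_force: 30.0
```

Emit:
{"api": "play_rows", "payload": {"deltas": [[0,0,0,0,0,0],[0,0,0,0,0,0],[0,0,0,0,0,0]], "gripper": 0}}

```text
clock: 10.4
tool_pos: [0.582, 0.1067, 0.0635]
orientation: [-180.0, 0.0, -125.3]
force: [-0.0, 0.6, -0.1]
opening: 0.0406
gripper_force: 0.0
```

Emit:
{"api": "play_rows", "payload": {"deltas": [[0,0,0.025,0,0,0],[0,0,0.045,0,0,0],[0,0,0.025,0,0,0],[-0.0292,0.0193,0,0,0,0.0026],[-0.0292,0.0193,0,0,0,0.0026],[-0.0292,0.0193,0,0,0,0.0026],[-0.0292,0.0193,0,0,0,0.0026],[0,0,-0.04,0,0,0],[0,0,-0.03,0,0,0],[0,0,0,0,0,0]], "gripper": 0.6}}

```text
clock: 11.4
tool_pos: [0.4865, 0.1674, 0.0809]
orientation: [179.9, -0.3, -123.5]
force: [0.1, -0.1, 1.0]
opening: 0.0703
gripper_force: 0.0
```

Emit:
{"api": "play_rows", "payload": {"deltas": [[0,0,0,0,0,0]]}}

```text
clock: 11.5
tool_pos: [0.4886, 0.1684, 0.0836]
orientation: [-180.0, -0.1, -123.4]
force: [0.2, 0.9, 0.5]
opening: 0.0701
gripper_force: 0.0
```

Emit:
{"api": "play_rows", "payload": {"deltas": [[0,0,-0.025,0,0,0],[0,0,-0.02,0,0,0],[0,0,-0.01,0,0,0],[0,0,0,0,0,0],[0,0,0,0,0,0]]}}

```text
clock: 12.0
tool_pos: [0.4891, 0.1688, 0.0402]
orientation: [-180.0, 0.1, -123.4]
force: [0.7, 1.1, 0.5]
opening: 0.07
gripper_force: 0.0
```

Emit:
{"api": "play_rows", "payload": {"deltas": [[0,0,0,0,0,0],[0,0,0,0,0,0],[0,0,0,0,0,0],[0,0,0,0,0,0],[0,0,0,0,0,0],[0,0,0,0,0,0]], "gripper": -1}}

```text
clock: 12.6
tool_pos: [0.4886, 0.1686, 0.0396]
orientation: [-180.0, 0.0, -123.4]
force: [-0.6, 0.4, 3.5]
opening: 0.0421
gripper_force: 30.0
```

Emit:
{"api": "play_rows", "payload": {"deltas": [[0,0,0.03,0,0,0],[0,0,0.05,0,0,0],[0,0,0.045,0,0,0],[0.0163,-0.0373,0,0,0,-0.0026],[0.0163,-0.0373,0,0,0,-0.0026],[0.0163,-0.0373,0,0,0,-0.0026],[0.0163,-0.0373,0,0,0,-0.0026],[0,0,-0.045,0,0,0],[0,0,-0.045,0,0,0],[0,0,0,0,0,0]]}}

```text
clock: 13.6
tool_pos: [0.5374, 0.0475, 0.0631]
orientation: [179.7, -0.4, -125.4]
force: [-0.4, -0.9, -1.0]
opening: 0.0416
gripper_force: 30.0
```

Emit:
{"api": "play_rows", "payload": {"deltas": [[0,0,0,0,0,0]]}}

```text
clock: 13.7
tool_pos: [0.5405, 0.0489, 0.0674]
orientation: [180.0, -0.1, -125.3]
force: [0.6, 0.8, 0.8]
opening: 0.0415
gripper_force: 30.0
```

Emit:
{"api": "play_rows", "payload": {"deltas": [[0,0,-0.02,0,0,0],[0,0,-0.013,0,0,0],[0,0,0,0,0,0],[0,0,-0.0038,0,0,0],[0,0,0,0,0,0],[0,0,0,0,0,0]]}}

```text
clock: 14.3
tool_pos: [0.5409, 0.0493, 0.0385]
orientation: [-180.0, 0.0, -125.3]
force: [0.3, 0.8, -0.1]
opening: 0.0419
gripper_force: 30.0
```

Emit:
{"api": "play_rows", "payload": {"deltas": [[0,0,0,0,0,0],[0,0,0,0,0,0],[0,0,0,0,0,0]], "gripper": 0.4}}

```text
clock: 14.6
tool_pos: [0.5407, 0.0491, 0.0381]
orientation: [-180.0, 0.0, -125.3]
force: [0.3, -0.8, 0.7]
opening: 0.0591
gripper_force: 0.0
```

Emit:
{"api": "play_rows", "payload": {"deltas": [[0,0,0.035,0,0,0],[0,0,0.055,0,0,0],[0,0,0.045,0,0,0],[-0.0025,0.0453,0,0,0,-0.0056],[-0.0025,0.0453,0,0,0,-0.0056],[-0.0025,0.0453,0,0,0,-0.0056],[-0.0025,0.0453,0,0,0,-0.0056],[-0.0025,0.0453,0,0,0,-0.0056],[0,0,-0.045,0,0,0],[0,0,-0.045,0,0,0]], "gripper": 0.3}}

```text
clock: 15.6
tool_pos: [0.531, 0.2323, 0.074]
orientation: [-180.0, 0.2, -130.3]
force: [-0.2, -0.3, 0.2]
opening: 0.0572
gripper_force: 0.0
```

Emit:
{"api": "play_rows", "payload": {"deltas": [[0,0,0,0,0,0],[0,0,0,0,0,0]]}}

```text
clock: 15.8
tool_pos: [0.5306, 0.2301, 0.0741]
orientation: [-180.0, -0.1, -130.3]
force: [0.6, -0.5, 0.7]
opening: 0.0568
gripper_force: 0.0
```

Emit:
{"api": "play_rows", "payload": {"deltas": [[0,0,-0.025,0,0,0],[0,0,-0.012,0,0,0],[0,0,-0.0085,0,0,0],[0,0,0,0,0,0],[0,0,0,0,0,0]]}}

```text
clock: 16.3
tool_pos: [0.531, 0.2305, 0.0382]
orientation: [-180.0, 0.0, -130.4]
force: [0.1, -0.5, -0.3]
opening: 0.0568
gripper_force: 0.0
```

Emit:
{"api": "play_rows", "payload": {"deltas": [[0,0,0,0,0,0],[0,0,0,0,0,0],[0,0,0,0,0,0],[0,0,0,0,0,0],[0,0,0,0,0,0],[0,0,0,0,0,0],[0,0,0,0,0,0],[0,0,0,0,0,0]], "gripper": -1}}

```text
clock: 17.1
tool_pos: [0.5306, 0.2304, 0.0376]
orientation: [-180.0, 0.0, -130.4]
force: [-0.2, 0.3, 2.1]
opening: 0.0213
gripper_force: 30.0
```

Emit:
{"api": "play_rows", "payload": {"deltas": [[0,0,0.035,0,0,0],[0,0,0.055,0,0,0],[0,0,0.0475,0,0,0],[-0.0063,-0.0497,0,0,0,0.0047],[-0.0063,-0.0497,0,0,0,0.0047],[-0.0063,-0.0497,0,0,0,0.0047],[-0.0063,-0.0497,0,0,0,0.0047],[-0.0063,-0.0497,0,0,0,0.0047],[-0.0063,-0.0497,0,0,0,0.0047],[0,0,0,0,0,0]]}}

```text
clock: 18.1
tool_pos: [0.4989, -0.0117, 0.1473]
orientation: [180.0, -0.0, -125.5]
force: [-0.1, 0.4, 0.3]
opening: 0.0211
gripper_force: 30.0
```

Emit:
{"api": "play_rows", "payload": {"deltas": [[0,0,-0.03,0,0,0],[0,0,-0.045,0,0,0],[0,0,-0.02,0,0,0],[0,0,0,0,0,0],[0,0,0,0,0,0]]}}

```text
clock: 18.6
tool_pos: [0.5007, -0.008, 0.0717]
orientation: [-180.0, -0.0, -125.3]
force: [0.5, 0.1, 0.6]
opening: 0.0215
gripper_force: 30.0
```

Emit:
{"api": "play_rows", "payload": {"deltas": [[-0.0005,0,-0.025,0,0,0],[0,0,-0.012,0,0,0],[0,0,-0.004,0,0,0],[0,0,0,0,0,0],[0,0,-0.0032,0,0,0],[0,0,0,0,0,0],[0,0,0,0,0,0]]}}

```text
clock: 19.3
tool_pos: [0.5001, -0.0082, 0.0365]
orientation: [-180.0, 0.0, -125.3]
force: [-0.6, -0.3, 0.4]
opening: 0.021
gripper_force: 30.0
```

Emit:
{"api": "play_rows", "payload": {"deltas": [[0,0,0,0,0,0],[0,0,0,0,0,0],[0,0,0,0,0,0]], "gripper": 0}}

```text
clock: 19.6
tool_pos: [0.5, -0.0082, 0.0362]
orientation: [-180.0, 0.0, -125.3]
force: [-0.4, 0.6, -1.4]
opening: 0.0394
gripper_force: 0.0
```

Emit:
{"api": "play_rows", "payload": {"deltas": [[0,0,0.03,0,0,0],[0,0,0.05,0,0,0],[0,0,0.045,0,0,0],[-0.02,-0.045,0.02,0,0,0],[-0.02,-0.045,0.02,0,0,0],[-0.02,-0.045,0.01,0,0,0],[-0.025,-0.05,0,0,0,0],[-0.025,-0.05,0,0,0,0],[-0.02,-0.05,0,0,0,0],[0,0,0,0,0,0]]}}

```text
clock: 20.6
tool_pos: [0.3937, -0.2394, 0.1761]
orientation: [180.0, -0.0, -125.6]
force: [-0.5, 0.5, -0.3]
opening: 0.044
gripper_force: 0.0
```

```bash
python3 - <<'E'
from o import *
for n in("top","scene"):
    p,d=snapshot(n);cv2.imwrite(f"pics/{n}9f.png",p)
p=cv2.imread("pics/top9f.png");cv2.imwrite("pics/top9.png",cv2.resize(p[115:295,235:430],None,fx=3,fy=3,interpolation=cv2.INTER_CUBIC))
E
```

```text
(no output)
```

View pics/top9.png

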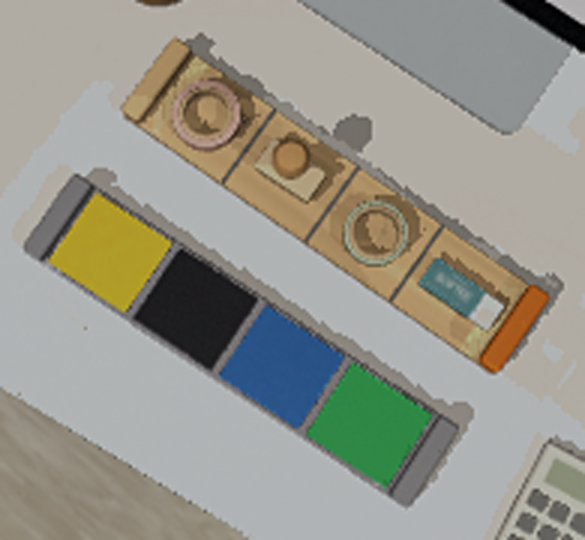

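View pics/scene9f.png

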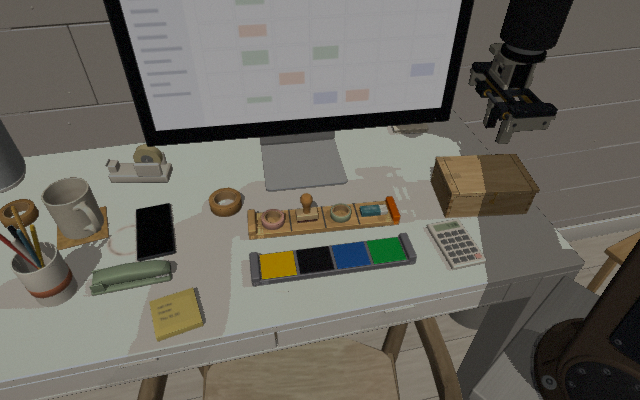

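All four sit in order beside the orange stop. From the left of the crop: pink (208,114), stamp foot (290,170), sage (376,230), eraser (462,292). One numeric check of the centring.

```bash
python3 - <<'E'
from o import *
p=cv2.imread("pics/top9.png");hsv=cv2.cvtColor(p,cv2.COLOR_BGR2HSV)
C=np.array([560.9,77.8]);a=np.radians(54.7);u=np.array([np.cos(a),np.sin(a)]);w=np.array([u[1],-u[0]])
def rep(n,c,z):
    r=cv2.minAreaRect(np.array([cr(*q,z)[:2] for q in c.reshape(-1,2)],np.float32)*1000);d=np.array(r[0])-C
    print(n,"across",d@w,"along",d@u,r[1],r[2])
te=mask(hsv,(80,30,40),(100,255,255),(410,250,515,335))|mask(hsv,(0,0,135),(180,60,255),(465,285,508,330))
rep("eraser",big(te),.026)
rep("sage",big(mask(hsv,(25,10,100),(80,90,255),(335,188,420,275))),.029)
rep("pink",big(mask(hsv,(0,30,110),(12,95,255),(165,70,250,155))),.029)
rep("foot",big(mask(hsv,(8,40,160),(30,105,255),(250,130,332,205))),.034)
E
```

```text
eraser across -1.6023450696404322 along -105.93097924135432 (55.738494873046875, 22.13445281982422) 53.96114730834961
sage across -1.13114930768412 along -35.533148785523615 (42.69906997680664, 42.24290084838867) 0.13283513486385345
pink across -0.8201276480953915 along 105.15196946745806 (46.50492858886719, 47.140663146972656) 45.84715270996094
foot across -0.6618735437506815 along 36.25544031829779 (43.71074676513672, 23.032428741455078) 56.492679595947266
```

All four are within 2 mm of centre and the arm is clear, so I hand the job in.

```bash
python3 -c "
from plant import *
print(close_job())"
```

```text
the job is handed in; nothing more can be done
None
```

The eraser, sage tape, date stamp and pink tape are on the wooden strip in that order from the orange stop, each measured within 2 mm of its square's centre, and the job was handed in with the clock at about 21 s of the 96 s allowed.

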